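Shut the tea chest

TASK

Close up the small wooden tea chest: push its two drawers fully home with your fingertips, the wide one and the narrow one, and only then push the lid over and gently down until it is fully shut, without slamming it (its front lip comes down over the drawer fronts). Only push: pinch and lift nothing, and leave the teaspoon in the chest's top tray and everything else on the worktop where it is.

Things in the scene. Friction and masses are not known exactly. Their poses are not given: they have to be found in the camera images.
- chest: Small chest of plain brown wood, heavy, does not move: 140 mm deep (its x), 220 mm wide (its y), 100 mm high without the lid. Origin: centre of its underside, on the worktop. Its -x side is the front, where the drawers come out; z up. In the top is a tray 26 mm deep that the lid covers, under it two drawers side by side.
- wide_drawer (a joint): How far the wide drawer is out, m: 0 is fully home (a firm stop), grows as it comes out along the chest's -x; starts 0.02 to 0.05. About 1.5 N moves it; it stays where it is left. Flat front 128 mm wide, 78 mm high, 8 mm thick, from 10 to 88 mm above the worktop, no knob, a finger notch 30 mm wide and 14 mm deep in the middle of its top edge. When home, the outer face of the front is 78 mm before the chest's origin.
- wide_drawer_front (a point): Point on the outer face of the wide drawer's front, midway across, 45 mm above the worktop; moves with the drawer. It lies at y = +44 mm in the chest's frame. Axes as the chest's: -x points out of the front.
- narrow_drawer (a joint): The same for the narrow drawer: 0 fully home; starts 0.02 to 0.05; front 83 mm wide, otherwise the same.
- narrow_drawer_front (a point): Point on the outer face of the narrow drawer's front, midway across, 45 mm above the worktop; moves with the drawer. It lies at y = -64.5 mm in the chest's frame.
- chest_lid (a joint): Lid angle, rad: 0 is shut and level (a firm stop), about 1.57 upright; starts 1.2 to 1.5. Stiff hinge: it stays at any angle, and 1 to 2 N at the free edge turns it.
- chest_hinge (a point): Middle of the lid's hinge line, at the back of the chest's top rim: (70, 0, 100) mm in the chest's frame. The hinge line runs along the chest's y. Does not move.
- lid_edge (a point): Point on the outer (upper when shut) face of the lid, midway across, 18 mm from its free edge; moves with the lid. The lid is 226 mm wide and 10 mm thick and reaches 158 mm from the hinge line; its outer face is 10 mm off the hinge line. Along the free edge an 8 mm thick lip stands 23 mm past the lid's inner face. Site x runs from the free edge to the hinge, z out of the outer face.
- teaspoon: Steel teaspoon, 130 x 26 x 11 mm, lying loose in the chest's top tray; origin at the middle of its underside. Leave it.
- mug_blue: Dark and white mug, 80 x 114 x 94 mm, beside the chest's left (+y) end; origin under its middle. Leave it.
- honey_jar: Glass jar of honey, 65 mm across, 86 mm high, beside the chest's right (-y) end; origin under its middle. Leave it.
- salt_shaker: Glass salt shaker, 44 mm across, 90 mm high, near the chest's front right corner; origin under its middle. Leave it.
- lemon: Lemon, 83 x 58 x 58 mm, near the chest's front left corner; origin under its middle. Leave it.
- small_tin: Small food tin, 57 mm across, 72 mm high, to the right on the worktop; origin under its middle. Leave it.
- apple: Apple, 77 mm, to the right on the worktop; origin under its middle. Leave it.

How it is judged (in metres and radians):
On the way, in this order (a step that is already met when the one before it is completed fails the run):
1. both drawers are fully home (within 4 mm) while the lid is still up (value of joint each of wide_drawer, narrow_drawer below 0.004 m and value of joint chest_lid above 0.7 rad), for 0.2 s.
2. the lid is shut (value of joint chest_lid below 0.04 rad), for 0.2 s.
At the end, for the whole second after the job is handed in: Both drawers are within 4 mm of fully home, the lid is within 0.04 rad of fully shut and at rest, the teaspoon still lies in the tray, and no bystander is more than 30 mm from where it stood (value of joint each of wide_drawer, narrow_drawer below 0.004 m and value of joint chest_lid below 0.04 rad and velocity of joint chest_lid below 0.05 rad/s and z of teaspoon in the frame of chest below 0.09 m and distance of each of teaspoon, mug_blue, honey_jar, salt_shaker, lemon, small_tin, apple from where it was at the start of the episode below 0.03 m); the robot touches nothing.
It fails at once if the lid is slammed (faster than 3 rad/s over its last 0.4 rad) (value of joint chest_lid below 0.4 rad and velocity of joint chest_lid below -3 rad/s).
It fails at once if a bystander is lifted, carried or knocked more than 30 mm from where it stood (distance of any of teaspoon, mug_blue, honey_jar, salt_shaker, lemon, small_tin, apple from where it was at the start of the episode above 0.03 m).
It also fails if it takes over 62 s, if anything falls off the work surface, if the arm or the gripper's body presses on something with over 40 N, if the wrist force passes 120 N, or if a joint passes its speed limit or range.

ROBOT

A 6-joint arm with a two-finger parallel gripper is mounted at the origin on the work surface; the furniture and walls round the work are solid. World frame = base frame: x ahead of the robot, y to its left, z up, the work surface at z = 0. Lengths are in m, angles in degrees, forces in N, time in s.
With the tool pointing down it reaches from about 0.35 to 0.875 m from the base axis. Payload 4.2 kg.
Tool frame: the origin (TCP) lies between the finger pads; the fingertips stand 25 mm ahead of it and the grasp point (between the pads) lies 6 mm ahead of it (r.tips_ahead is the distance from the TCP to the fingertips, in m); z points along the fingers, y is the direction in which the jaws open and shut (so a half turn about z gives the same grasp; the last joint's range is limited). The gripper opens to 87 mm and grips with 3 to 60 N. Pads are 19 mm wide; open, the fingers measure 117 mm over their backs; the gripper's body (75 mm by 190 mm) begins 51 mm behind the grasp point.
Start: joints at [-61.158, 22.042, 0.453, 0, -68.411, -14.817], TCP at [0.151, -0.606, 0.248] pointing down, gripper open.
Joint ranges: [-179.83, 179.83], [-69.29, 118.12], [-61.27, 80.66], [-181.25, 117.63], [-171.15, -9.14], [-177.46, 177.46]. Speed limits (degrees/s): [159.86, 159.86, 180, 180, 180, 180].

INTERFACE

Orientations are given as a 3x3 rotation matrix whose columns are the frame's x, y, z axes.
In Python, from station import r, vision, finish_job gives the robot as it stands.
- The arm moves only by the shell command python3 -m jog 'ROWS'. ROWS is a JSON object of lists of equal length, an entry for each row: "rot": the turn, a rotation vector about the world's x, y, z in degrees, a list of three; "delta_pos": the shift along the world's x, y, z in mm, a list of three; "grip": the opening in per cent of the stroke, from 0 (shut) to 100 (fully open). A call has 1 to 10 rows; each row shifts and turns the commanded pose from where the row before left it; what a row does not reach is not made up. A row lasts 1/12 s, in which the tool goes at most 41.7 mm and 7.16 degrees, less where a joint would pass 70% of its speed; a pose out of reach is approached as far as the arm can. A call with a gripper value outside its range is refused whole. The fingers move at their own pace and stop on an object; the grip force is fixed at half the most. Time passes only in rows, so rows that do not move let the fingers close. It gives the time, the measured TCP pose, the force and the opening at its end, in the units of the state.
- r.sense(): the state, without advancing time (a new reading comes with each control period).
- vision.capture(name): name is "side" or "top" or "wrist"; returns a dict with "frame" (384x512x3 uint8, red, green, blue), "K" (3x3 intrinsics, pixels), "k1" (the pictures are not rectified: a ray, as slopes to the right and down, at radius r is drawn at 1 + k1 r^2 times it, then the intrinsics apply), "xyz" and "orientation" of the camera in the world. Camera axes: x right, y up, looking along -z (the intrinsics and any distortion apply to the point x, -y, -z); pixel columns grow to the right and rows downward; lengths in m; the calibration is good to about 2 mm. A picture is of the moment at which its call begins. There is no depth.
- finish_job(): hands the job in, once; it reports no verdict.
The state is a dict: "time_s": time; "joints": joint angles; "joint_velocities": joint speeds; "effort": joint torques, N m; "tcp_pos": TCP position; "ee_rot": TCP orientation; "wrist_force": force on the tool from outside, world axes, zero at the start; "moment": the same for the moment, N m; "gripper_width": opening from 0.0 (shut) to 1.0 (fully open).
Only numpy, scipy, OpenCV 4.12 (cv2) and the standard library are available. Lean on these libraries where they do the work, as an engineer would, in place of code of your own. Each camera call takes 0.05 s, during which the arm holds its last target. There are 200 camera calls.

## Working session

There is one attempt and no reset: what is moved stays moved. The work goes in short steps, Python scripts to look and compute and a shell command to move; the robot and the scene stay as the last step left them, time stands still between calls to the robot, and variables do not carry over. Pictures are saved under pics/ and viewed, about 8 in all and at most 12, crops included, and the job is handed in when it is done.

```bash
mkdir -p pics; cat > h.py <<'E'
import numpy as np, cv2
from station import r, vision
def cap(n,fn=None):
    c=vision.capture(n)
    if fn: cv2.imwrite('pics/'+fn,cv2.cvtColor(c['frame'],cv2.COLOR_RGB2BGR))
    return c
def ray(c,u,v):
    K=np.array(c['K']);k=c['k1']
    p=cv2.undistortPoints(np.array([[[u,v]]],float),K,np.array([k,0,0,0.]))[0,0]
    d=np.array(c['orientation'])@np.array([p[0],-p[1],-1]);return np.array(c['xyz']),d
def onz(c,u,v,z):
    o,d=ray(c,u,v);return o+d*(z-o[2])/d[2]
def proj(c,P):
    R=np.array(c['orientation']);q=R.T@(np.array(P)-np.array(c['xyz']))
    a=np.array([q[0],-q[1]])/-q[2];a=a*(1+c['k1']*(a@a));K=np.array(c['K'])
    return a[0]*K[0,0]+K[0,2],a[1]*K[1,1]+K[1,2]
E
python3 - <<'E'
from h import *
import numpy as np
a=cap('top','top1.png');b=cap('side','side1.png')
for c in(a,b):print(c['xyz'],np.round(c['orientation'],3).tolist(),c['K'],c['k1'])
s=r.sense();print(s['time_s'],s['tcp_pos'],s['ee_rot'],s['wrist_force'])
E
```

```text
[ 0.37491879 -0.07181749  1.23272208] [[0.018, 0.99, -0.141], [-1.0, 0.017, -0.007], [-0.005, 0.141, 0.99]] [[395.55190259   0.         254.55341549]
 [  0.         395.55190259 186.58135392]
 [  0.           0.           1.        ]] -0.10216723946985948
[-0.59061714 -0.00092022  0.63938341] [[-0.023, 0.432, -0.901], [-1.0, 0.006, 0.028], [0.018, 0.902, 0.432]] [[420.92718185   0.         257.43030257]
 [  0.         420.92718185 197.63689829]
 [  0.           0.           1.        ]] -0.022341996472270757
0.1 [ 0.15138305 -0.60588627  0.24655712] [[-9.70222559e-01 -2.42214468e-01 -5.81440859e-04]
 [-2.42215143e-01  9.70220717e-01  1.89329365e-03]
 [ 1.05542852e-04  1.97775000e-03 -9.99998039e-01]] [-0.62817868  0.27023487 -0.38111407]
```

View pics/top1.png

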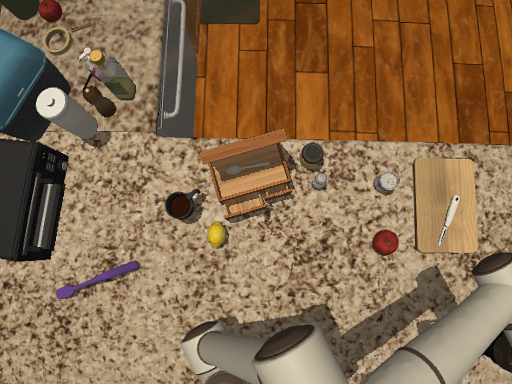

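View pics/side1.png

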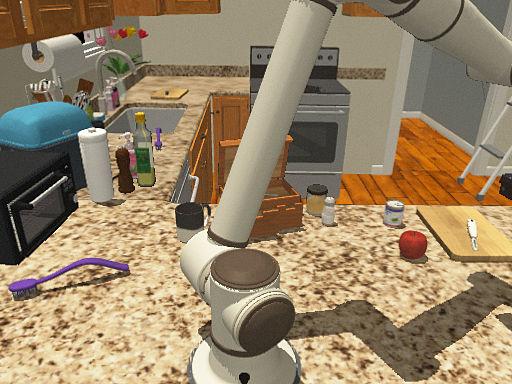

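The top view shows the chest near (252,180), its lid leaning at (245,147), the drawers out towards the lower edge (~(245,210)), the mug at (180,205), the lemon at (217,235) and the shaker at (319,181). In the side view the arm hides half the chest. I'll enlarge the top view.

```bash
python3 - <<'E'
from h import *
im=cv2.imread('pics/top1.png')
cv2.imwrite('pics/crop1.png',cv2.resize(im[125:245,195:335],None,fx=5,fy=5,interpolation=cv2.INTER_CUBIC))
E
```

```text
(no output)
```

View pics/crop1.png

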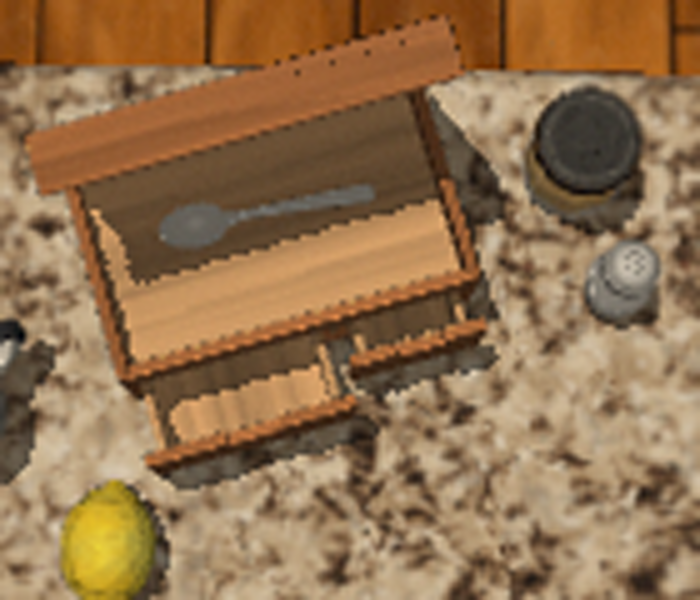

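```bash
cat > m.py <<'E'
from h import *
c=cap('top')
P=lambda u,v,z:onz(c,195+u/5-.4,125+v/5-.4,z)
FL=P(125,384,.1);FR=P(480,277,.1)
yax=(FL-FR)[:2];w=np.linalg.norm(yax);yax/=w;xax=np.array([yax[1],-yax[0]])
mid=(FL+FR)[:2]/2;O=mid+xax*.07
print('width',w,'yaw',np.degrees(np.arctan2(xax[1],xax[0])),'O',O,'xax',xax,'yax',yax)
def loc(p):d=p[:2]-O;return np.round([d@xax*1e3,d@yax*1e3],1)
for n,u,v,z in[('wL',150,467,.088),('wR',356,405,.088),('nL',352,373,.088),('nR',487,327,.088),('lemon',110,545,.03),('shaker',637,262,.085),('jar',590,140,.08)]:print(n,loc(P(u,v,z)),P(u,v,z))
print('hinge L/R px in crop, lid')
W=lambda x,y,z:np.r_[O+x*xax+y*yax,z]
cr=lambda p:np.round([(proj(c,p)[0]-195+.4)*5,(proj(c,p)[1]-125+.4)*5])
for a in(1.2,1.3,1.4,1.5):
    e=lambda y,s,n:cr(W(.07-s*np.cos(a)+n*np.sin(a),y,.1+s*np.sin(a)+n*np.cos(a)))
    print(a,'outeredge',e(.113,.158,.01),e(-.113,.158,.01),'lip',e(.113,.158,-.023),e(-.113,.158,-.023))
E
python3 m.py
```

```text
width 0.21450550348059952 yaw 17.913464054558986 O [ 0.59074933 -0.04433543] xax [0.95152215 0.30758023] yax [-0.30758023  0.95152215]
wL [-119.1  107.6] [0.44436164 0.02140591 0.088     ]
wR [-119.3  -17.1] [ 0.48252907 -0.09729892  0.088     ]
nL [-100.7  -20.4] [ 0.50117872 -0.09470341  0.088     ]
nR [ -97.9 -103.8] [ 0.52955751 -0.1731848   0.088     ]
lemon [-152.6  147.5] [0.4001637  0.04910753 0.03      ]
shaker [ -86.5 -200.7] [ 0.57015188 -0.26188052  0.085     ]
jar [  -7.6 -198. ] [ 0.64440506 -0.2350834   0.08      ]
hinge L/R px in crop, lid
1.2 outeredge [ 36. 184.] [461.  57.] lip [ 56. 245.] [478. 119.]
1.3 outeredge [ 27. 154.] [453.  28.] lip [ 47. 216.] [470.  90.]
1.4 outeredge [ 18. 124.] [444.  -2.] lip [ 37. 186.] [462.  60.]
1.5 outeredge [10. 94.] [435. -31.] lip [ 28. 156.] [454.  30.]
```

Chest yaw is about 17.8° and its origin about (0.591, -0.044). The wide drawer is out ~41 mm, the narrow one ~21 mm, and the lid is at ~1.37 rad. The sizes agree within 3%. I'll keep the fingers open and straddle the divide, one finger on each drawer.

```bash
python3 -m jog '{"delta_pos":[[19,31,0],[19,31,0],[19,31,0],[19,31,0],[19,31,0],[19,31,0],[19,31,0],[19,31,0]],"rot":[[0,0,1],[0,0,1],[0,0,1],[0,0,0.8],[0,0,0],[0,0,0],[0,0,0],[0,0,0]],"grip":[100,100,100,100,100,100,100,100]}'
python3 -m jog '{"delta_pos":[[19,31,0],[19,31,0],[19,31,0],[19,31,0],[19,31,0],[19,31,0],[19,31,0],[19,31,0],[0,0,0]],"rot":[[0,0,0],[0,0,0],[0,0,0],[0,0,0],[0,0,0],[0,0,0],[0,0,0],[0,0,0],[0,0,0]],"grip":[100,100,100,100,100,100,100,100,100]}'
```

```text
time_s: 0.82
tcp_pos: [0.3039, -0.3567, 0.2475]
ee_rot: [[-0.952, -0.306, 0.0], [-0.306, 0.952, 0.0], [-0.0, 0.0, -1.0]]
wrist_force: [0.8, -0.6, -0.7]
gripper_width: 0.996
time_s: 1.57
tcp_pos: [0.4583, -0.1065, 0.2475]
ee_rot: [[-0.95, -0.311, 0.002], [-0.311, 0.95, 0.0], [-0.002, -0.0, -1.0]]
wrist_force: [1.0, 0.1, 0.5]
gripper_width: 1.002
```

```bash
python3 -m jog '{"delta_pos":[[0,0,-35],[0,0,-35],[0,0,-35],[0,0,-35],[0,-2,-32],[0,0,0],[0,0,0]],"rot":[[0,0,0],[0,0,0],[0,0,0],[0,0,0],[0,0,0],[0,0,0],[0,0,0]],"grip":[100,100,100,100,100,100,100]}'
python3 - <<'E'
from h import *
c=cap('wrist');d=cap('side');t=cap('top')
f=[cv2.cvtColor(x['frame'],cv2.COLOR_RGB2BGR) for x in(c,t)]
cr=cv2.resize(f[1][125:245,195:335],(448,384),interpolation=cv2.INTER_CUBIC)
cv2.imwrite('pics/p2.png',cv2.resize(np.hstack([f[0],cr]),(800,320)))
E
```

```text
time_s: 2.15
tcp_pos: [0.4546, -0.1127, 0.0747]
ee_rot: [[-0.952, -0.306, -0.004], [-0.306, 0.952, -0.001], [0.004, 0.001, -1.0]]
wrist_force: [0.9, 0.1, 0.1]
gripper_width: 0.997
```

View pics/p2.png

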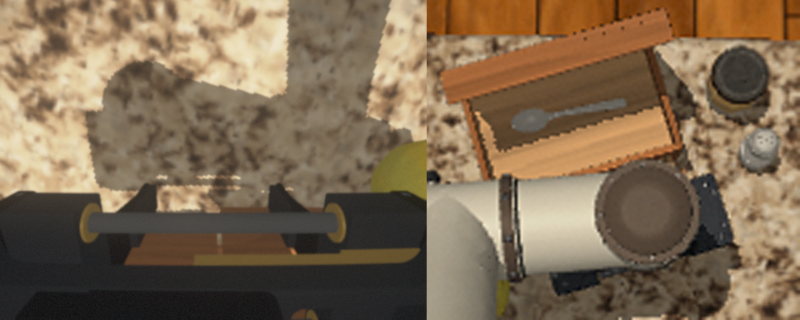

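The wrist view (left) shows the fingers at (135,205) and (290,205), straddling the gap between the drawers at (220,235). The top view shows the tool in front of both drawers and clear of the lemon and shaker. Next is the push, about 63 mm along the chest's +x.

```bash
python3 -m jog '{"delta_pos":[[9.5,3,0],[9.5,3,0],[9.5,3.1,0],[9.5,3.1,0],[5.7,1.8,0],[4.8,1.5,0],[4.8,1.5,0],[0,0,0]],"rot":[[0,0,0],[0,0,0],[0,0,0],[0,0,0],[0,0,0],[0,0,0],[0,0,0],[0,0,0]],"grip":[100,100,100,100,100,100,100,100]}'
python3 -m jog '{"delta_pos":[[2.9,0.9,0],[2.9,0.9,0],[1.9,0.6,0],[0,0,0]],"rot":[[0,0,0],[0,0,0],[0,0,0],[0,0,0]],"grip":[100,100,100,100]}'
```

```text
time_s: 2.97
tcp_pos: [0.5098, -0.095, 0.0753]
ee_rot: [[-0.952, -0.306, 0.001], [-0.306, 0.952, 0.0], [-0.001, -0.0, -1.0]]
wrist_force: [-0.4, 0.2, -1.7]
gripper_width: 0.996
time_s: 3.3
tcp_pos: [0.5132, -0.0938, 0.0751]
ee_rot: [[-0.953, -0.304, -0.008], [-0.304, 0.953, -0.001], [0.008, 0.002, -1.0]]
wrist_force: [-8.6, -3.2, 6.3]
gripper_width: 1.004
```

```bash
python3 -m jog '{"delta_pos":[[1.9,0.6,0],[1.9,0.6,0],[0,0,0],[0,0,0]],"rot":[[0,0,0],[0,0,0],[0,0,0],[0,0,0]],"grip":[100,100,100,100]}'; python3 -c "
from station import r;print(r.sense()['moment'],r.sense()['tcp_pos'])"
```

```text
time_s: 3.63
tcp_pos: [0.5135, -0.0936, 0.0749]
ee_rot: [[-0.953, -0.301, -0.015], [-0.301, 0.954, -0.002], [0.015, 0.003, -1.0]]
wrist_force: [-14.8, -4.2, 11.1]
gripper_width: 1.002
[-1.84943175  3.68752067 -0.7045396 ] [ 0.51345856 -0.09359358  0.07492399]
```

Firm stop, but the moment (-0.7 N m) says the narrow drawer's finger carries the load. I'll turn the tool slightly so the wide drawer's finger goes forward too.

```bash
python3 -m jog '{"delta_pos":[[0,0,0],[0,0,0],[0,0,0],[0,0,0]],"rot":[[0,0,-1.2],[0,0,-1.2],[0,0,-1.2],[0,0,0]],"grip":[100,100,100,100]}'; python3 -c "
from station import r;print(r.sense()['moment'],r.sense()['tcp_pos'])"
python3 -m jog '{"delta_pos":[[-19,-6,0],[-19,-6,0],[-19,-6,0],[-9.5,-3,0],[0,0,40],[0,0,40],[0,0,40],[0,0,40],[0,0,40],[0,0,0]],"rot":[[0,0,1.2],[0,0,1.2],[0,0,1.2],[0,0,0],[0,0,0],[0,0,0],[0,0,0],[0,0,0],[0,0,0],[0,0,0]],"grip":[100,100,100,50,0,0,0,0,0,0]}'
python3 - <<'E'
from h import *
t=cap('top');s=cap('side')
f=[cv2.cvtColor(x['frame'],cv2.COLOR_RGB2BGR) for x in(s,t)]
cv2.imwrite('pics/p3.png',np.hstack([cv2.resize(f[1][125:245,195:335],(400,343),interpolation=cv2.INTER_CUBIC),cv2.resize(f[0][130:250,170:310],(400,343),interpolation=cv2.INTER_CUBIC)]))
E
```

```text
time_s: 3.97
tcp_pos: [0.5108, -0.0937, 0.0747]
ee_rot: [[-0.969, -0.247, -0.021], [-0.247, 0.969, -0.003], [0.021, 0.003, -1.0]]
wrist_force: [-19.2, -5.3, 14.6]
gripper_width: 1.002
[-0.63125186  5.31884142  1.09880964] [ 0.51081614 -0.09373922  0.07469531]
time_s: 4.8
tcp_pos: [0.4591, -0.1132, 0.285]
ee_rot: [[-0.951, -0.307, 0.02], [-0.307, 0.952, -0.002], [-0.019, -0.008, -1.0]]
wrist_force: [1.2, -0.1, 0.8]
gripper_width: 0.559
```

View pics/p3.png

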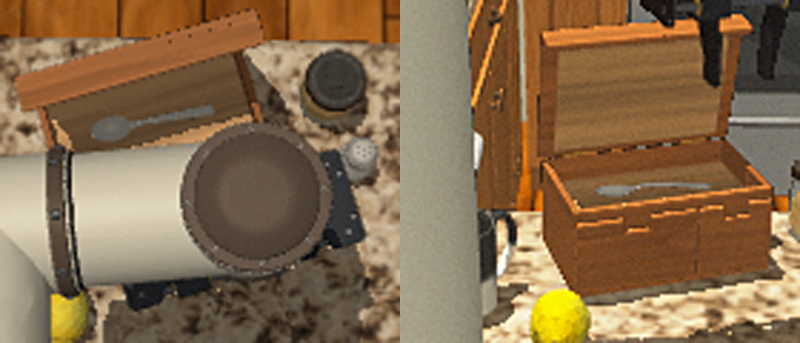

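The side view (right) shows both drawer fronts flush with the chest (seam at (695,240)) and the lid still up, with the spoon in the tray. The moment changed sign under load, so each drawer was pressed onto its stop. Now I'll go over the lid with closed fingers and down behind it.

```bash
python3 -m jog '{"delta_pos":[[0,0,30],[0,0,30],[0,0,0],[31.7,14,0],[31.7,14,0],[31.7,14,0],[31.7,14,0],[31.7,14,0],[31.7,14,0],[31.7,14,0]],"rot":[[0,0,0],[0,0,0],[0,0,0],[0,0,0],[0,0,0],[0,0,0],[0,0,0],[0,0,0],[0,0,0],[0,0,0]],"grip":[0,0,0,0,0,0,0,0,0,0]}'
python3 -m jog '{"delta_pos":[[0,0,0],[0,0,0]],"rot":[[0,0,0],[0,0,0]],"grip":[0,0]}'
```

```text
time_s: 5.73
tcp_pos: [0.6773, -0.0137, 0.3329]
ee_rot: [[-0.952, -0.306, -0.003], [-0.306, 0.952, -0.0], [0.003, 0.001, -1.0]]
wrist_force: [0.5, -0.6, 0.1]
gripper_width: 0.001
time_s: 5.9
tcp_pos: [0.6768, -0.0136, 0.3307]
ee_rot: [[-0.952, -0.307, -0.006], [-0.307, 0.952, -0.001], [0.006, 0.001, -1.0]]
wrist_force: [-0.2, 0.3, -0.3]
gripper_width: 0.005
```

```bash
python3 -m jog '{"delta_pos":[[0,0,-22],[0,0,-22],[0,0,-22],[0,0,-20],[0,0,0]],"rot":[[0,0,0],[0,0,0],[0,0,0],[0,0,0],[0,0,0]],"grip":[0,0,0,0,0]}'
python3 - <<'E'
from h import *
t=cap('top');s=cap('side');print(r.sense()['tcp_pos'],r.sense()['wrist_force'])
f=[cv2.cvtColor(x['frame'],cv2.COLOR_RGB2BGR) for x in(s,t)]
cv2.imwrite('pics/p4.png',np.hstack([cv2.resize(f[1][105:225,195:335],(400,343),interpolation=cv2.INTER_CUBIC),cv2.resize(f[0][130:250,170:310],(400,343),interpolation=cv2.INTER_CUBIC)]))
O=np.array([.591,-.044]);X=np.array([.952,.307]);h=.0095
# waypoint tcp: contact corner at s=.12
for a in[1.37,1.2,1.05,.9,.75,.6,.45,.35,.25,.15,.08,.03,0]:
    x=.07-.12*np.cos(a)+.01*np.sin(a)+h;z=.1+.12*np.sin(a)+.01*np.cos(a)+.025
    print(a,np.round(np.r_[O+X*x,z]*1e3,1), round(x*1e3,1))
E
```

```text
time_s: 6.32
tcp_pos: [0.6723, -0.0152, 0.2441]
ee_rot: [[-0.952, -0.305, -0.01], [-0.305, 0.952, -0.0], [0.009, 0.003, -1.0]]
wrist_force: [-0.2, 0.1, -1.0]
gripper_width: 0.006
[ 0.67498904 -0.01535285  0.24945285] [0.20696734 0.3653585  1.14277256]
1.37 [653.2 -23.9 244.6] 65.4
1.2 [634.2 -30.1 240.5] 45.3
1.05 [618.1 -35.3 234.1] 28.5
0.9 [603.1 -40.1 225.2] 12.7
0.75 [589.6 -44.5 214.1] -1.5
0.6 [577.8 -48.3 201. ] -13.9
0.45 [568.  -51.4 186.2] -24.2
0.35 [562.6 -53.1 175.5] -29.8
0.25 [558.4 -54.5 164.4] -34.3
0.15 [555.1 -55.6 152.8] -37.7
0.08 [553.6 -56.1 144.6] -39.3
0.03 [552.8 -56.3 138.6] -40.1
0 [552.4 -56.4 135. ] -40.5
```

View pics/p4.png

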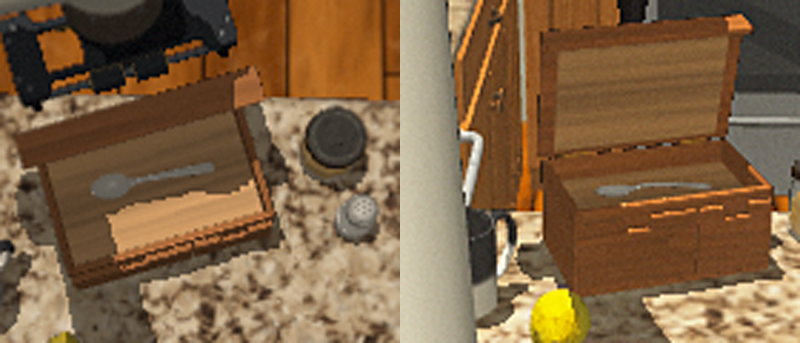

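The top view (left) shows both drawers shut flush at the front edge (85,275)–(272,225). The gripper is behind the lid at (120,60), the lid has not moved and the spoon lies in the tray. I'll sweep the lid over along the hinge arc.

```bash
python3 -m jog '{"delta_pos":[[-10,-4,-2],[-10,-4,-2],[-10,-4,-2],[-10,-3,-2],[-8,-2.5,-3],[-8,-2.5,-3],[-7.5,-2.5,-4.5],[-7.5,-2.5,-4.5],[0,0,0]],"rot":[[0,0,0],[0,0,0],[0,0,0],[0,0,0],[0,0,0],[0,0,0],[0,0,0],[0,0,0],[0,0,0]],"grip":[0,0,0,0,0,0,0,0,0]}'
```

```text
time_s: 7.17
tcp_pos: [0.6043, -0.0401, 0.2287]
ee_rot: [[-0.952, -0.306, 0.003], [-0.306, 0.952, 0.0], [-0.003, -0.001, -1.0]]
wrist_force: [-0.3, 0.4, 1.1]
gripper_width: 0.005
```

```bash
python3 -m jog '{"delta_pos":[[-6.7,-2,-7],[-6.7,-2,-7],[-6.6,-2,-7],[-6.5,-2,-7],[-5,-1.5,-7],[-4,-1.5,-7],[-3,-1,-6],[-3,-1,-6],[0,0,0]],"rot":[[0,0,0],[0,0,0],[0,0,0],[0,0,0],[0,0,0],[0,0,0],[0,0,0],[0,0,0],[0,0,0]],"grip":[0,0,0,0,0,0,0,0,0]}'
python3 - <<'E'
from h import *
s=cap('side')
f=cv2.cvtColor(s['frame'],cv2.COLOR_RGB2BGR)
cv2.imwrite('pics/p5.png',cv2.resize(f[130:250,170:310],(600,514),interpolation=cv2.INTER_CUBIC))
E
```

```text
time_s: 7.92
tcp_pos: [0.562, -0.0529, 0.1712]
ee_rot: [[-0.952, -0.306, -0.003], [-0.306, 0.952, 0.0], [0.003, 0.001, -1.0]]
wrist_force: [0.3, 1.1, -0.2]
gripper_width: 0.007
```

View pics/p5.png

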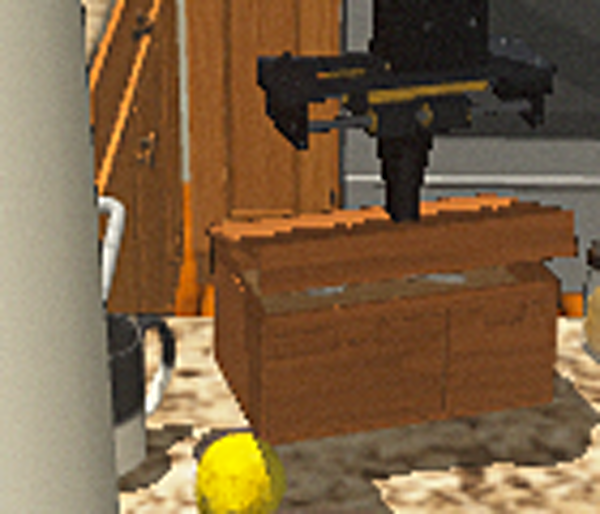

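The lid is following the fingertips at (405,215), with its free edge at about 0.3 rad and nothing in the way. I'll ease it down.

```bash
python3 -m jog '{"delta_pos":[[-2,-1,-5],[-2,-0.5,-5],[-1.5,-0.5,-5],[-1,-0.5,-5],[-1,-0.5,-5],[-1,0,-4],[0,0,-3],[0,0,-2],[0,0,0]],"rot":[[0,0,0],[0,0,0],[0,0,0],[0,0,0],[0,0,0],[0,0,0],[0,0,0],[0,0,0],[0,0,0]],"grip":[0,0,0,0,0,0,0,0,0]}'
python3 -m jog '{"delta_pos":[[0,0,-2],[0,0,-2],[0,0,0],[0,0,0]],"rot":[[0,0,0],[0,0,0],[0,0,0],[0,0,0]],"grip":[0,0,0,0]}'
```

```text
time_s: 8.72
tcp_pos: [0.5543, -0.0558, 0.1379]
ee_rot: [[-0.952, -0.306, -0.001], [-0.306, 0.952, -0.0], [0.001, 0.0, -1.0]]
wrist_force: [-0.2, 1.0, 0.2]
gripper_width: 0.005
time_s: 9.05
tcp_pos: [0.5548, -0.0558, 0.1354]
ee_rot: [[-0.952, -0.306, 0.001], [-0.306, 0.952, -0.0], [-0.0, -0.0, -1.0]]
wrist_force: [-2.1, 1.5, 5.4]
gripper_width: 0.006
```

```bash
python3 -m jog '{"delta_pos":[[0,0,-2],[0,0,-1],[0,0,0],[0,0,0]],"rot":[[0,0,0],[0,0,0],[0,0,0],[0,0,0]],"grip":[0,0,0,0]}'
python3 -m jog '{"delta_pos":[[0,0,10],[0,0,30],[0,0,40],[0,0,40],[0,0,40],[-20,-6,20],[-30,-30,0],[-30,-30,0],[0,0,0]],"rot":[[0,0,0],[0,0,0],[0,0,0],[0,0,0],[0,0,0],[0,0,0],[0,0,0],[0,0,0],[0,0,0]],"grip":[0,0,0,0,0,0,0,0,0]}'
python3 - <<'E'
from h import *
t=cap('top');s=cap('side')
f=[cv2.cvtColor(x['frame'],cv2.COLOR_RGB2BGR) for x in(s,t)]
cv2.imwrite('pics/p6.png',np.hstack([cv2.resize(f[1][125:245,165:305+40],(400,267),interpolation=cv2.INTER_CUBIC),cv2.resize(f[0][140:260,170:350],(400,267),interpolation=cv2.INTER_CUBIC)]))
E
```

```text
time_s: 9.38
tcp_pos: [0.5549, -0.0558, 0.1352]
ee_rot: [[-0.952, -0.308, 0.002], [-0.308, 0.952, -0.001], [-0.001, -0.001, -1.0]]
wrist_force: [-6.8, 2.3, 20.5]
gripper_width: 0.007
time_s: 10.13
tcp_pos: [0.4715, -0.1232, 0.3125]
ee_rot: [[-0.953, -0.303, 0.0], [-0.303, 0.953, 0.0], [-0.0, 0.0, -1.0]]
wrist_force: [-0.1, 0.9, -0.2]
gripper_width: 0.002
```

View pics/p6.png

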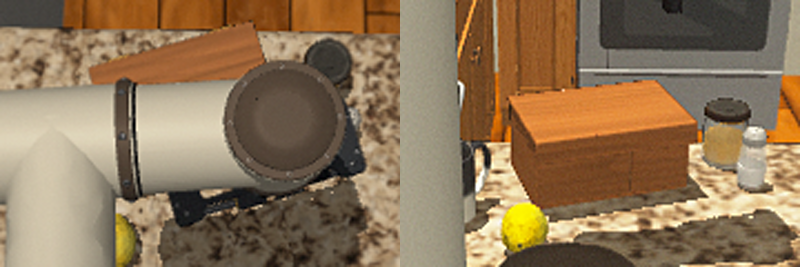

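The side view shows the lid shut with its lip over the drawer fronts. The lemon, jar and shaker stand where they were, and the arm is clear. Pressing with 20 N moved the lid only 0.2 mm, so it is on its stop.

```bash
python3 -c "
from station import finish_job;print(finish_job())"
```

```text
the job is handed in; nothing more can be done
None
```

The tea chest is closed up and the job is handed in, at about 10 s of the 62 s allowed; no verdict was reported.

- **Drawers:** I pushed both drawers home together, with one open fingertip on each. Both were pressed onto their stops at 15–20 N. The first press loaded mainly the narrow drawer, so I turned the tool slightly to load the wide one too. Top and side pictures then showed both fronts flush while the lid was still up.
- **Lid:** With closed fingers I went behind the lid and swept it over along its hinge arc, easing it onto its stop. At the end, a 20 N press moved it only 0.2 mm. The fingertip stopped at a height of 0.110 m, which is where the shut lid's top should be.
- **Last picture:** The lid is level with its lip over the drawer fronts. The lemon, honey jar and salt shaker look unmoved, and the arm is clear of everything.
- **Not re-checked at the end:** The mug was mostly hidden by the arm, and the tin and apple were outside the pictures I viewed; the arm never went near any of them. The spoon is now under the lid; it lay in the tray when I last saw it, just before closing.
- **Small disagreement:** The chest's width measured 214.5 mm against the stated 220 mm, which made no difference to the pushes.

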